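Close up the test kiln

ROBOT

A 7-joint arm with a two-finger parallel gripper is mounted at the origin on a cart in front of the work surface, level with it; the furniture and walls round the work are solid. World frame = base frame: x ahead of the robot, y to its left, z up, the work surface at z = 0. Lengths are in mm, angles in rad, forces in N, time in s.
With the tool pointing down it reaches from about 425 to 875 mm from the base axis. Payload 9.9 kg.
Tool frame: the origin (TCP) lies at the very end of the fingers, on their centre line; the grasp point (between the pads) lies 19 mm behind it (r.grasp_offset is the distance from the TCP to the grasp point, in mm); z points along the fingers, y is the line along which they close (so a half turn about z gives the same grasp; the last joint's range is limited). The gripper opens to 85 mm and grips with 20 to 120 N. Pads are 22 mm wide; open, the fingers measure 114 mm over their backs; the gripper's body (76 mm by 85 mm) begins 54 mm behind the grasp point. The pads swing forward as they close: fully open they stand 13 mm farther back than shut.
Start: joints at [-1.193, 0.576, 0.025, 1.437, -0.015, 1.129, -0.057], TCP at [300.747, 604.302, 231.289] pointing down, gripper open.
Joint ranges: [-2.76, 2.76], [-0.34, 2.15], [-1.52, 1.57], [0.19, 2.46], [-1.09, 4.23], [0.17, 1.99], [-2.82, 2.82]. Speed limits (rad/s): [2.22, 2.22, 3.01, 3.01, 3.14, 3.14, 3.14].

INTERFACE

Orientations are given as a rotation vector (axis times angle).
In Python, from rig import r gives the robot as it stands.
- The arm moves only by the tool step_arm, never from a script. Its argument "deltas" is a list of rows, each a list of 7 numbers: the shift along the tool's x, y, z normalised to -1 to 1, where 1 is 40 mm, then the turn, a rotation vector about the tool's x, y, z normalised to -1 to 1, where 1 is 0.08 rad, then the opening, from 0 (shut) to 1 (fully open). A call has exactly 5 rows; each row shifts and turns the commanded pose from where the row before left it, along the tool's axes as they then stand; what a row does not reach is not made up. A row lasts 1/10 s, in which the tool goes at most 50 mm and 8.59 degrees, less where a joint would pass 70% of its speed; a pose out of reach is approached as far as the arm can. A call with a number of a shift or a turn outside -1 to 1 is refused whole. A call with a gripper value outside its range is refused whole. The fingers move at their own pace and stop on an object; the grip force is fixed at half the most. Time passes only in rows, so rows that do not move let the fingers close, or fill a call up. It gives the time, the measured TCP pose, the force, the opening and the grip force at its end, in the units of the state.
- r.get_obs(): the state, without advancing time (a new reading comes with each control period).
- r.camera(name): name is "scene" or "top" or "wrist"; returns a dict with "color" (420x560x3 uint8, red, green, blue), "fx", "fy", "cx", "cy" (pixels), "rvec" (rotation vector, rad) and "tvec" (3), from world to camera coordinates, as OpenCV has them. Camera axes: x right, y down, z forward; pixel columns grow to the right and rows downward; lengths in mm; the calibration is good to about 2 mm. A picture is of the moment at which its call begins. There is no depth.
- r.finish_job(): hands the job in; it is judged then, once.
The state is a dict: "time": time; "joint_pos": joint angles; "joint_vel": joint speeds; "joint_torque": joint torques, N m; "ee_pos": TCP position; "tool_rot": TCP orientation; "force": force on the tool from outside, world axes, zero at the start; "ft_torque": the same for the moment, N m; "grip_width": finger opening in mm; "grasp_force": force on a finger pad.
Only numpy, scipy, OpenCV 4.12 (cv2) and the standard library are available. Lean on these libraries where they do the work, as an engineer would, in place of code of your own. Each camera call takes 0.05 s, during which the arm holds its last target. There are 200 camera calls.

TASK

Close up the small test kiln for its firing: push the door fully shut with the fingertips without slamming it, push the latch bar over and down until it lies in its keeper across the door, and push the vent slide on top fully home over its hole; the vent may be done before or after. Only push, grip or lift nothing, and leave the egg cup in the kiln and everything else on the counter where it is.

Things in the scene. Friction and masses are not known exactly. Their poses are not given: they have to be found in the camera images.
- kiln: Slate-grey tabletop test kiln fixed to the counter, 250 mm wide, 200 deep, 215 high, control box on its right flank, cream brick chamber with its floor at z = 0.060. Origin: centre of the underside, on the counter. Own axes: -x is the way its front faces (to the robot), +y its left as the robot sees it. Steel front plane at own x = -0.100; flat top at z = 0.215.
- kiln_door (a joint): Door angle, rad: 0 shut, grows as the free left edge swings out to the robot. Upright axis at the kiln's own x = -0.100, y = -0.095. The leaf reaches 170 mm from the axis and spans z = 0.026 to 0.198; its outer face is at own x = -0.126 when shut. A friction hinge: stays where it is left, 1 to 2 N to push at mid leaf. No catch.
- door_push (a point): Point on the door's outer face, 95 mm from the hinge axis, z = 0.174, above the black pull and right of the latch. Its axes turn with the door: -x is the outward normal of the face, -y runs along the leaf to the hinge.
- door_handle (a point): Middle of the black upright pull bar on the door, 70 mm long, 36 mm off the face, 135 mm from the hinge axis, z = 0.092. It need not be touched.
- kiln_latch (a joint): Angle of the steel latch bar, rad: 0 level in its keeper across the door's free edge (end stop); grows as the knob end rises; 1.57 upright; beyond that it leans to the kiln's left. Turns in an upright plane parallel to the kiln's front. Stays where it is left; about 1.5 N at the knob moves it. It fouls the door unless the door is shut, and holds the door once down.
- latch_pivot (a point): Pivot of the latch bar, on the bar's centre line: kiln's own x = -0.1335, y = 0.098, z = 0.185. The bar is a 9 mm round rod; lying level it points to the kiln's own -y with a 3 mm gap to the door's face. The open-topped steel keeper on the door spans 41 to 55 mm from the pivot and does not rise above the rod.
- latch_knob (a point): Centre of the 18 mm black ball at the free end of the latch bar, 85 mm from the pivot. Its axes turn with the bar: +y runs along it to the pivot. With the bar level the ball is at the kiln's own x = -0.1335, y = 0.013, z = 0.185.
- kiln_vent (a joint): Opening of the vent slide on the kiln's top, m: 0 shut against its end stop, the dark round hole covered; grows as the slide is drawn to the kiln's left (own +y), up to 0.045. Stiff: about 2 N to push; stays where it is left.
- vent_tab (a point): On the left-hand face of the slide's upright thumb tab (push it to own -y to shut), at z = 0.2365; at the kiln's own x = -0.065, y = 0 when shut. The tab is 30 mm wide along own x, 5 mm thick, up to z = 0.240; a 7 mm black bead along its top stands 1 mm proud of this face. Guide rails with tops at z = 0.224 run along own y, 23 mm either side of the tab's middle.
- egg_cup: Small bisque egg cup, 56 mm wide, 58 high, standing loose in the kiln's chamber, ready for firing. Origin: centre of its underside.
- ramekin: Bystander, loose: plain speckled bisque ramekin, 82 mm wide, 45 high. Origin: centre of its underside.
- soup_mug: Bystander, loose: large round bisque mug with a side handle, 133x173 mm, 103 high. Origin: centre of its underside.
- bird: Bystander, loose: bisque bird figure, 52x120 mm, 76 high. Origin: centre of its underside.
- bottle_blue: Bystander, loose: squeeze bottle with a blue label and white nozzle, 37 mm across, 98 high. Origin: centre of its underside.
- bottle_green: Bystander, loose: squeeze bottle with a green label and white nozzle, 37 mm across, 98 high. Origin: centre of its underside.
- tape: Bystander, loose: roll of cream masking tape lying flat, 80 mm across, 24 high. Origin: centre of its underside.
- stilt: Bystander, loose: three-armed bisque kiln stilt, 59x52 mm, 21 high. Origin: centre of its underside.

How it is judged:
By the outcome, as a careful person would: the job done as asked, in the order asked, and still so for the second after the job is handed in, with the robot touching nothing.
It also fails if it takes over 58 s, if anything falls off the work surface, if the arm or the gripper's body presses on something with over 40 N, if the wrist force passes 120 N, or if a joint passes its speed limit or range.

## Working session

There is one attempt and no reset: what is moved stays moved. The work goes in short steps, Python scripts to look and compute and a tool call to move; the robot and the scene stay as the last step left them, time stands still between calls to the robot, and variables do not carry over. Pictures are saved under pics/ and viewed, at most 10 in all, crops included, and the job is handed in when it is done.

Besides the shell and the picture viewer there is one more tool, called after "Request:" as name([rows], argument=value, ...), one row to a line, values as JSON. step_arm: Moves the arm, as the interface text tells. Its arguments: {"type":"object","properties":{"deltas":{"type":"array","items":{"type":"array","items":{"type":"number"}}}},"required":["deltas"]}

```bash
ls; mkdir -p pics
python3 - <<'E'
from rig import r
import cv2,json,numpy as np
o=r.get_obs(); print({k:np.round(v,3).tolist() for k,v in o.items()})
for n in("scene","top"):
    c=r.camera(n); cv2.imwrite(f"pics/{n}0.png",c["color"][:,:,::-1])
    print(n,[np.round(c[k],3).tolist() for k in("fx","fy","cx","cy","rvec","tvec")], (-cv2.Rodrigues(np.array(c["rvec"],float))[0].T@np.array(c["tvec"],float)).ravel())
E
```

```text
pics
{'time': 0.0, 'joint_pos': [-1.193, 0.577, 0.025, 1.438, -0.015, 1.129, -0.057], 'joint_vel': [-0.001, 0.0, -0.0, -0.001, 0.0, -0.0, 0.0], 'joint_torque': [-0.0, -76.575, 2.25, -28.597, 0.015, 0.013, -0.0], 'ee_pos': [300.527, 603.874, 230.431], 'tool_rot': [-0.719, -3.058, 0.003], 'force': [0.411, -0.55, 0.202], 'ft_torque': [0.036, 0.003, -0.026], 'grasp_force': 0.0, 'grip_width': 85.475}
scene [428.049, 428.049, 281.664, 202.129, [2.128, -1.083, 0.469], [-283.989, 407.521, 984.428]] [-182.67357716 -473.9783594   978.67079131]
top [536.835, 536.835, 277.973, 196.3, [2.207, -2.156, 0.071], [13.63, 492.055, 1591.948]] [ 376.02270944   12.78591992 1623.28278487]
```

View pics/scene0.png

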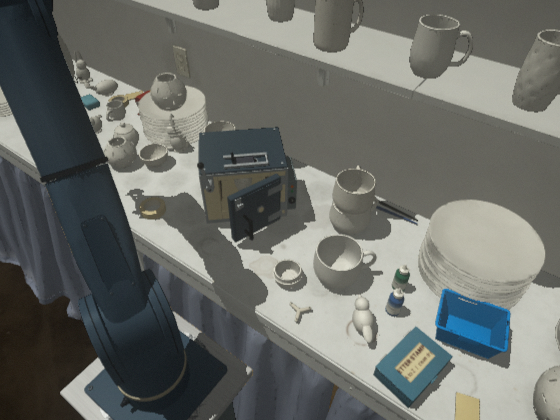

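View pics/top0.png

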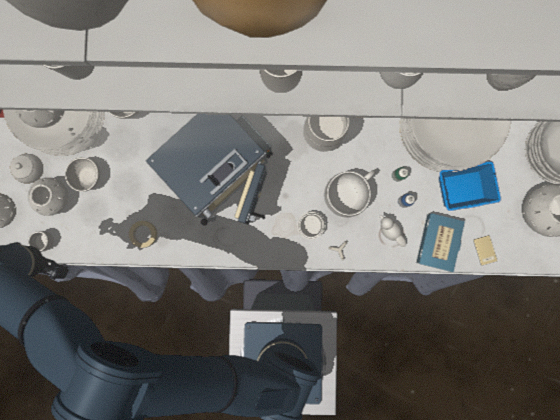

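The scene view shows the kiln at about (245,175) with its door part-open at (258,208). In the top view the kiln is at (207,163) with the door leaf around (248,190). Next I'll enlarge both kiln crops.

Run:
```python
import cv2,numpy as np
a=cv2.imread("pics/scene0.png")[115:255,180:310]; b=cv2.imread("pics/top0.png")[100:240,140:275]
f=lambda i,s:cv2.resize(i,None,fx=s,fy=s,interpolation=cv2.INTER_CUBIC)
a=f(a,4);b=f(b,4)
for im,x0,y0 in((a,180,115),(b,140,100)):
    for u in range(0,im.shape[1],80): cv2.putText(im,str(x0+u//4),(u,10),0,.35,(0,0,255),1); cv2.line(im,(u,12),(u,18),(0,0,255),1)
    for v in range(0,im.shape[0],80): cv2.putText(im,str(y0+v//4),(0,v+4),0,.35,(0,0,255),1)
cv2.imwrite("pics/s1.png",np.clip(a*1.4,0,255).astype(np.uint8));cv2.imwrite("pics/t1.png",np.clip(b*1.4,0,255).astype(np.uint8))
```

```text
(no output)
```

View pics/s1.png

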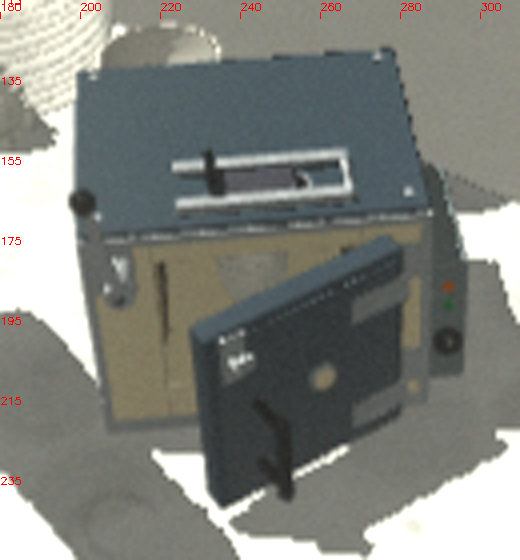

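View pics/t1.png

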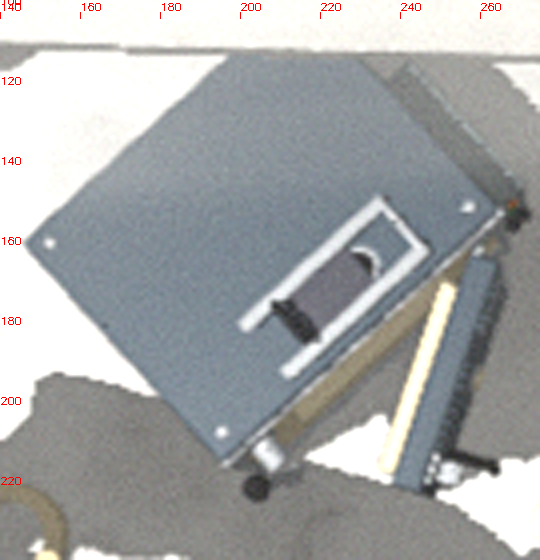

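```bash
cat > h.py <<'E'
import numpy as np,cv2
from rig import r
def cam(n):
    c=r.camera(n); c["R"]=cv2.Rodrigues(np.array(c["rvec"],float))[0]; c["t"]=np.array(c["tvec"],float).ravel(); return c
def ray(c,p):
    d=c["R"].T@np.array([(p[0]-c["cx"])/c["fx"],(p[1]-c["cy"])/c["fy"],1]); return -c["R"].T@c["t"],d/np.linalg.norm(d)
def plane(c,p,z):
    o,d=ray(c,p); return o+d*(z-o[2])/d[2]
def tri(*cp):
    A=0;b=0
    for c,p in cp:
        o,d=ray(c,p);P=np.eye(3)-np.outer(d,d);A=A+P;b=b+P@o
    X=np.linalg.solve(A,b); return X,[round(float(np.linalg.norm(np.cross(X-ray(c,p)[0],ray(c,p)[1]))),1) for c,p in cp]
def proj(c,X):
    q=c["R"]@np.array(X,float)+c["t"]; return np.round([c["fx"]*q[0]/q[2]+c["cx"],c["fy"]*q[1]/q[2]+c["cy"]],1)
E
python3 - <<'E'
from h import *
np.set_printoptions(precision=1,suppress=True)
s=cam("scene");t=cam("top")
S=lambda u,v:(180+u/4,115+v/4); T=lambda u,v:(140+u/4,100+v/4)
print("scene corners BL FL FR BR",[plane(s,S(*p),215) for p in((78,72),(80,240),(433,213),(392,50))])
print("top BL FL FR",[plane(t,T(*p),215) for p in((27,243),(226,465),(503,210))])
print("knob",tri((s,S(82,202)),(t,T(257,488))))
print("tab bead",[plane(s,S(*p),240) for p in((208,153),(217,192))],[plane(t,T(*p),240) for p in((276,305),(316,340))])
print("door free outer",plane(s,S(192,330),198),plane(t,T(425,492),198),"hinge outer",plane(s,S(403,250),198),plane(t,T(500,262),198), 'free inner',plane(t,T(393,487),198))
E
```

```text
scene corners BL FL FR BR [array([561. , 369.7, 215. ]), array([416.4, 229.5, 215. ]), array([584. ,  51.2, 215. ]), array([728.8, 192.9, 215. ])]
top BL FL FR [array([563.7, 373. , 215. ]), array([420. , 236.2, 215. ]), array([592.8,  58.6, 215. ])]
knob (array([404.5, 207.7, 266.8]), [0.2, 0.2])
tab bead [array([519. , 199.8, 240. ]), array([489.4, 166.3, 240. ])] [array([523.6, 203.3, 240. ]), array([501.4, 176.7, 240. ])]
door free outer [406.6 121.3 198. ] [405.7 106.2 198. ] hinge outer [555.5  56.3 198. ] [560.4  60.3 198. ] free inner [408.5 127.5 198. ]
```

Request:
step_arm([
  [0,0,-0.9,0,0,0.86,0],
  [0,0,-0.9,0,0,0.86,0],
  [0,0,-0.9,0,0,0.86,0],
  [0,0,-0.9,0,0,0.86,0],
  [0,0,-0.9,0,0,0.86,0],
])

```text
time: 0.7
ee_pos: [300.6, 604.0, 412.7]
tool_rot: [-1.236, -2.888, 0.0]
force: [0.4, 0.6, -1.1]
grip_width: 12.2
grasp_force: 0.0
```

Request:
step_arm([
  [-1,-0.3,0,0,0,0,0],
  [-1,-0.3,0,0,0,0,0],
  [-1,-0.3,0,0,0,0,0],
  [-1,-0.3,0,0,0,0,0],
  [-1,-0.3,0,0,0,0,0],
])

```text
time: 1.2
ee_pos: [396.4, 416.8, 411.2]
tool_rot: [-1.232, -2.89, 0.0]
force: [1.4, 0.1, 0.2]
grip_width: 0.1
grasp_force: 0.0
```

Request:
step_arm([
  [-1,-0.3,0,0,0,0,0],
  [-1,-0.3,0,0,0,0,0],
  [-1,-0.3,0,0,0,0,0],
  [0,0,0,0,0,0,0],
  [0,0,0,0,0,0,0],
])

```text
time: 1.7
ee_pos: [453.5, 306.1, 411.4]
tool_rot: [-1.235, -2.888, -0.0]
force: [-0.2, -0.0, -0.5]
grip_width: -0.0
grasp_force: 0.0
```

Run:
```python
from h import *
np.set_printoptions(precision=3,suppress=True)
o=r.get_obs();print(o["time"],o["ee_pos"],o["joint_pos"],o["grip_width"],o["force"]);print(cv2.Rodrigues(np.array(o["tool_rot"],float))[0])
c=cam("wrist");cv2.imwrite("pics/w1.png",c["color"][:,:,::-1]);print(c["fx"],c["cx"],c["cy"],-c["R"].T@c["t"]);print(c["R"])
```

```text
1.7 [453.462 306.141 411.418] [-0.83   0.277  0.212  1.456 -0.059  1.415  0.146] -0.00028808183735807473 [-0.193 -0.016 -0.479]
[[-0.691  0.723 -0.   ]
 [ 0.723  0.691  0.   ]
 [ 0.     0.    -1.   ]]
315.3108150025673 281.0698261817797 203.68694569420896 [405.738 355.794 554.095]
[[ 0.723  0.691 -0.   ]
 [ 0.665 -0.695  0.271]
 [ 0.187 -0.196 -0.963]]
```

View pics/w1.png

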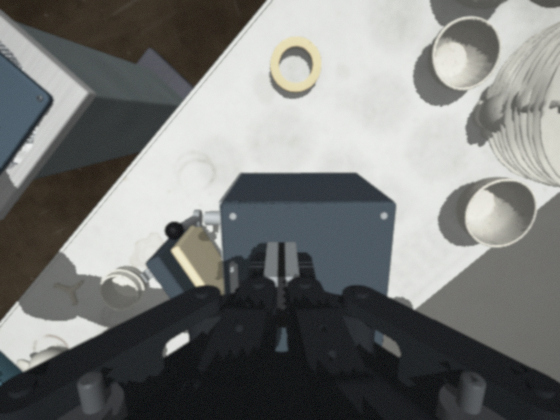

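Wrist view: the kiln's top-left edge runs from about (220,200) to (395,203). Its screws are at (232,216) and (384,216), the knob is at (174,230), and the door is at about (190,260). I'll refine these with masks.

Run:
```python
from h import *
np.set_printoptions(precision=1,suppress=True)
c=cam("wrist");im=c["color"].astype(int);g=im.sum(2)/3
for u in(260,300,340): print("col",u,g[165:215:1,u].astype(int)[30:45], "rows from 195")
for v in(225,235,245): print("row",v,"L",g[v,212:232].astype(int),"R",g[v,380:402].astype(int))
def cen(m,x0,y0,x1,y1):
    ys,xs=np.nonzero(m[y0:y1,x0:x1]); return (xs.mean()+x0,ys.mean()+y0,len(xs))
k=cen(g<35,160,216,190,246); s1=cen(g>150,226,210,238,222); s2=cen(g>150,378,210,390,222)
print(k,s1,s2); print("screws",plane(c,s1,215),plane(c,s2,215))
o,d=ray(c,k); print("knob ray at z=260,265,270",[plane(c,k,z) for z in(260,265,270)])
t=cam("top");s=cam("scene")
print("knob tri",tri((c,k),(t,(204,221.6))),tri((c,k),(s,(200.1,165.1))),tri((c,k),(t,(204,221.6)),(s,(200.1,165.1))))
print("corners",plane(c,(220.5,201),215),plane(c,(395.5,203),215))
```

```text
col 260 [58 56 57 58 53 54 57 62 68 76 82 85 89 89 89] rows from 195
col 300 [55 55 57 58 56 57 60 69 73 81 86 90 89 89 90] rows from 195
col 340 [54 54 57 56 55 58 61 69 73 76 83 89 88 87 91] rows from 195
row 225 L [136 130 129 131 130 137 149 153 136 103  87  85  91  90  90  89  89  89
  90  90] R [ 88  89  89  90  91  87  89  88  88  85  88  90  97 128 180 216 225 226
 227 226 226 227]
row 235 L [115 118 128 156 200 224 226 215 176 125  91  84  88  89  86  87  88  92
  90  91] R [ 88  86  89  90  90  90  88  88  90  89  87  98 131 184 219 227 228 228
 229 229 227 228]
row 245 L [111 108 113 126 154 191 216 220 204 157 105  82  88  88  89  90  87  89
  89  90] R [ 88  87  88  87  86  86  89  89  88  88  98 131 183 219 226 228 227 227
 225 225 224 224]
(np.float64(174.29268292682926), np.float64(232.09146341463415), 164) (np.float64(232.14814814814815), np.float64(216.85185185185185), 27) (np.float64(383.11538461538464), np.float64(216.69230769230768), 26)
screws [441.9 238.7 215. ] [564.7 357.1 215. ]
knob ray at z=260,265,270 [array([406.1, 202.6, 260. ]), array([406.1, 205.3, 265. ]), array([406.1, 207.9, 270. ])]
knob tri (array([405.6, 208. , 270.2]), [0.4, 0.4]) (array([405.1, 207.7, 268.4]), [1.1, 1.1]) (array([405.2, 208. , 268.4]), [1.2, 0.3, 1.1])
corners [420.2 243.7 215. ] [562.5 377.2 215. ]
```

Request:
step_arm([
  [-0.8,-0.3,0.5,0,0,0,0],
  [-0.8,-0.3,0.8,0,0,0,0],
  [-0.8,-0.3,0.8,0,0,0,0],
  [0,0,1,0,0,0,0],
  [0,0,1,0,0,0,0],
])

```text
time: 2.4
ee_pos: [493.8, 212.7, 246.2]
tool_rot: [1.232, 2.889, 0.001]
force: [0.7, 1.5, 0.4]
grip_width: -0.4
grasp_force: 0.0
```

Request:
step_arm([
  [0,0,0.4,0,0,0,0],
  [-0.1,0,0,0,0,0,0],
  [-0.1,0,0,0,0,0,0],
  [-0.1,0,0,0,0,0,0],
  [0,0,0,0,0,0,0],
])

```text
time: 2.9
ee_pos: [503.0, 204.0, 232.6]
tool_rot: [1.232, 2.888, 0.003]
force: [-0.3, -0.3, -0.1]
grip_width: 0.0
grasp_force: 0.0
```

```bash
cat >> h.py <<'E'
C=np.array([579.6,218.7]);a=np.radians(43.96)
def own(p): d=np.array(p[:2])-C; return np.round([d[0]*np.cos(a)+d[1]*np.sin(a),-d[0]*np.sin(a)+d[1]*np.cos(a),p[2]],1)
def st():
    o=r.get_obs(); f=np.array(o["force"]); F=[f[0]*np.cos(a)+f[1]*np.sin(a),-f[0]*np.sin(a)+f[1]*np.cos(a),f[2]]
    print(round(o["time"],2),"own",own(o["ee_pos"]),"Fown",np.round(F,1))
E
python3 -c "
from h import *
st();t=cam('top');s=cam('scene')
for n,c in(('t2',t),('s2',s)): cv2.imwrite('pics/%s.png'%n,c['color'][:,:,::-1])
a1=cv2.resize(s['color'][115:255,170:310,::-1],None,fx=4,fy=4,interpolation=2);cv2.imwrite('pics/s2c.png',a1)
"
```

```text
2.9 own [-65.3  42.6 232.6] Fown [-0.4 -0.  -0.1]
```

View pics/s2c.png

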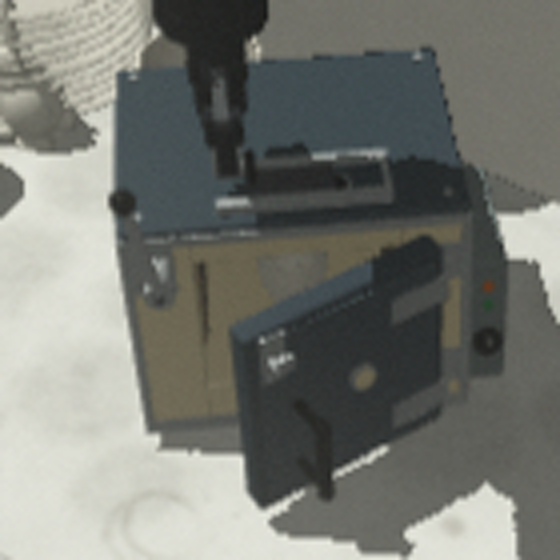

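The fingertip (crop about (228,165)) sits just left of the vent tab (248,165) and is lined up with it. I'll push slowly.

Request:
step_arm([
  [-0.1,0,0.08,0,0,0,0],
  [-0.1,0,0,0,0,0,0],
  [-0.1,0,0,0,0,0,0],
  [-0.1,0,0,0,0,0,0],
  [-0.1,0,0,0,0,0,0],
])

```text
time: 3.5
ee_pos: [516.0, 189.5, 228.0]
tool_rot: [-1.232, -2.89, 0.0]
force: [-1.2, 1.8, -0.8]
grip_width: 0.2
grasp_force: 0.8
```

Request:
step_arm([
  [-0.1,0,0,0,0,0,0],
  [-0.05,0,0,0,0,0,0],
  [-0.05,0,0,0,0,0,0],
  [0,0,0,0,0,0,0],
  [0,0,0,0,0,0,0],
])

```text
time: 4.0
ee_pos: [521.4, 183.5, 228.1]
tool_rot: [1.232, 2.89, -0.001]
force: [-0.1, 0.1, -0.4]
grip_width: 0.0
grasp_force: 0.0
```

```bash
python3 -c "
from h import *
st()"
```

```text
4.0 own [-66.3  15.1 228.1] Fown [ 0.   0.1 -0.4]
```

Request:
step_arm([
  [-0.05,0,0,0,0,0,0],
  [-0.05,0,0,0,0,0,0],
  [0,0,0,0,0,0,0],
  [0,0,0,0,0,0,0],
  [0,0,0,0,0,0,0],
])

```text
time: 4.5
ee_pos: [523.9, 181.1, 228.1]
tool_rot: [-1.231, -2.89, 0.0]
force: [-3.1, 2.1, 1.2]
grip_width: 0.4
grasp_force: 1.3
```

Request:
step_arm([
  [-0.03,0,0,0,0,0,0],
  [-0.02,0,0,0,0,0,0],
  [0,0,0,0,0,0,0],
  [0,0,0,0,0,0,0],
  [0,0,0,0,0,0,0],
])

```text
time: 5.0
ee_pos: [524.0, 181.0, 228.0]
tool_rot: [-1.229, -2.888, -0.0]
force: [-7.1, 5.7, 3.4]
grip_width: -0.1
grasp_force: 4.4
```

```bash
python3 -c "
from h import *
st()"
```

```text
5.0 own [-66.2  11.4 228. ] Fown [-1.1  9.   3.4]
```

Request:
step_arm([
  [0.2,0,0,0,0,0,0],
  [0,0,-1,0,0,0,0],
  [0,0,-1,0,0,0,0],
  [-0.35,-0.8,0,0,0,0,0],
  [-0.35,-0.9,0,0,0,0,0],
])

```text
time: 5.5
ee_pos: [491.2, 118.1, 309.1]
tool_rot: [1.228, 2.888, 0.003]
force: [0.4, -0.9, -0.6]
grip_width: -0.0
grasp_force: 0.0
```

Request:
step_arm([
  [-0.35,-1,0,0,0,0,0],
  [0,-0.85,0.5,0,0,0,0],
  [0,0,1,0,0,0,0],
  [0,0,1,0,0,0,0],
  [0,0,0.85,0,0,0,0],
])

```text
time: 6.0
ee_pos: [446.6, 56.3, 173.0]
tool_rot: [1.232, 2.888, 0.001]
force: [0.6, 0.1, 0.5]
grip_width: -0.7
grasp_force: 0.0
```

```bash
python3 -c "
from h import *
st();s=cam('scene')
cv2.imwrite('pics/s3.png',cv2.resize(s['color'][115:255,170:310,::-1],None,fx=4,fy=4,interpolation=2))
"
```

```text
6.0 own [-208.5  -24.6  173. ] Fown [ 0.6 -0.4  0.5]
```

View pics/s3.png

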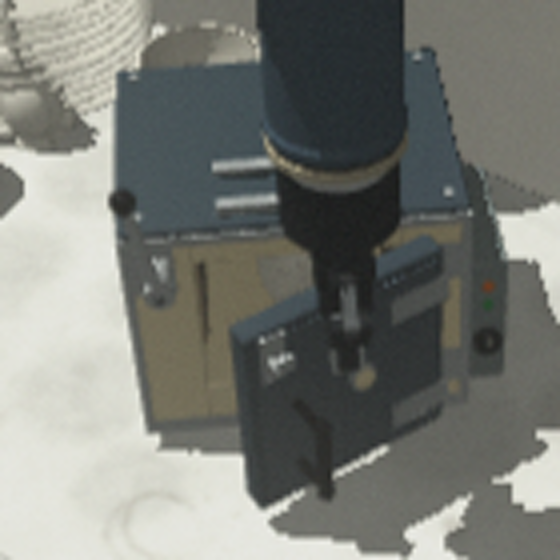

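The fingertips (crop about (348,360)) are in front of the door face, above and to the right of the pull. I'll push toward the kiln slowly.

Request:
step_arm([
  [0.02,0.1,0,0,0,0,0],
  [0.02,0.1,0,0,0,0,0],
  [0.02,0.1,0,0,0,0,0],
  [0.02,0.1,0,0,0,0,0],
  [0.02,0.1,0,0,0,0,0],
])

```text
time: 6.55
ee_pos: [459.0, 74.1, 175.0]
tool_rot: [1.231, 2.889, 0.002]
force: [0.2, -0.4, -0.5]
grip_width: -0.3
grasp_force: 0.0
```

Request:
step_arm([
  [0.02,0.1,0,0,0,0,0],
  [0.02,0.1,0,0,0,0,0],
  [0.02,0.1,0,0,0,0,0],
  [0.02,0.1,0,0,0,0,0],
  [0.02,0.1,0,0,0,0,0],
])

```text
time: 7.05
ee_pos: [469.9, 90.4, 174.0]
tool_rot: [-1.232, -2.89, 0.001]
force: [-1.5, -1.6, -0.2]
grip_width: -0.2
grasp_force: 0.8
```

Request:
step_arm([
  [0.02,0.08,0,0,0,0,0],
  [0.02,0.08,0,0,0,0,0],
  [0.02,0.08,0,0,0,0,0],
  [0.02,0.08,0,0,0,0,0],
  [0,0,0,0,0,0,0],
])

```text
time: 7.55
ee_pos: [477.6, 102.1, 174.2]
tool_rot: [1.231, 2.89, 0.001]
force: [-0.1, -0.3, -0.2]
grip_width: 0.2
grasp_force: 0.0
```

```bash
python3 -c "
from h import *
st()"
```

```text
7.55 own [-154.4  -13.1  174.2] Fown [-0.2 -0.1 -0.2]
```

Contact was made at 2.2 N. About 14 mm remains, which I'll push more slowly.

Request:
step_arm([
  [0,0.06,0,0,0,0,0],
  [0,0.06,0,0,0,0,0],
  [0,0.05,0,0,0,0,0],
  [0,0.05,0,0,0,0,0],
  [0,0.04,0,0,0,0,0],
])

```text
time: 8.05
ee_pos: [484.5, 108.7, 174.1]
tool_rot: [-1.232, -2.89, 0.0]
force: [-2.2, -0.5, 0.1]
grip_width: 0.4
grasp_force: 0.9
```

Request:
step_arm([
  [0,0.03,0,0,0,0,0],
  [0,0.03,0,0,0,0,0],
  [0,0.02,0,0,0,0,0],
  [0,0.02,0,0,0,0,0],
  [0,0,0,0,0,0,0],
])

```text
time: 8.55
ee_pos: [487.4, 111.4, 174.1]
tool_rot: [1.232, 2.89, 0.0]
force: [-0.7, -0.3, 0.1]
grip_width: 0.2
grasp_force: 0.5
```

```bash
python3 -c "
from h import *
st()"
```

```text
8.55 own [-140.8  -13.2  174.1] Fown [-0.7  0.3  0.1]
```

Request:
step_arm([
  [0,0.03,0,0,0,0,0],
  [0,0.03,0,0,0,0,0],
  [0,0.02,0,0,0,0,0],
  [0,0.02,0,0,0,0,0],
  [0,0,0,0,0,0,0],
])

```text
time: 9.05
ee_pos: [489.5, 113.6, 174.0]
tool_rot: [-1.232, -2.889, 0.002]
force: [-4.7, -1.9, 3.3]
grip_width: 0.2
grasp_force: 2.8
```

```bash
python3 -c "
from h import *
st()"
```

```text
9.05 own [-137.9  -13.1  174. ] Fown [-4.7  1.9  3.3]
```

Request:
step_arm([
  [0,0.02,0,0,0,0,0],
  [0,0.02,0,0,0,0,0],
  [0,0,0,0,0,0,0],
  [0,0,0,0,0,0,0],
  [0,0,0,0,0,0,0],
])

```text
time: 9.55
ee_pos: [489.5, 113.6, 174.0]
tool_rot: [-1.232, -2.887, 0.005]
force: [-9.1, -6.0, 8.1]
grip_width: -0.4
grasp_force: 5.6
```

```bash
python3 -c "
from h import *
st();s=cam('scene')
cv2.imwrite('pics/s4.png',cv2.resize(s['color'][115:255,170:310,::-1],None,fx=4,fy=4,interpolation=2))
"
```

```text
9.55 own [-137.8  -13.1  174. ] Fown [-10.7   2.    8.1]
```

The door has stopped at own x = -137.9 with about 10 N on the fingers, so it is shut. Next I'll retreat and go round to the left of the knob.

Request:
step_arm([
  [0,-0.4,0,0,0,0,0],
  [0,-0.4,-0.5,0,0,0,0],
  [0,0,-1,0,0,0,0],
  [0,0,-1,0,0,0,0],
  [0.2,0,-0.7,0,0,0,0],
])

```text
time: 10.1
ee_pos: [464.3, 98.3, 305.0]
tool_rot: [1.233, 2.886, 0.004]
force: [0.6, -0.5, -1.0]
grip_width: -0.0
grasp_force: 0.0
```

Request:
step_arm([
  [0.95,0,0,0,0,0,0],
  [0.95,0.15,0,0,0,0,0],
  [0.95,0.25,0,0,0,0,0],
  [0.95,0.25,0,0,0,0,0],
  [0,0,0.5,0,0,0,0],
])

```text
time: 10.6
ee_pos: [375.3, 232.4, 283.9]
tool_rot: [1.221, 2.893, 0.01]
force: [0.8, -0.6, -1.0]
grip_width: 0.0
grasp_force: 0.0
```

```bash
python3 -c "
from h import *
st();t=cam('top');s=cam('scene')
A=s['color'][105:245,170:300,::-1];B=t['color'][100:240,140:270,::-1]
cv2.imwrite('pics/s5.png',cv2.resize(np.hstack([A,B]),None,fx=3,fy=3,interpolation=2))
"
```

```text
10.6 own [-137.6  151.7  283.9] Fown [ 0.1 -1.  -1. ]
```

View pics/s5.png

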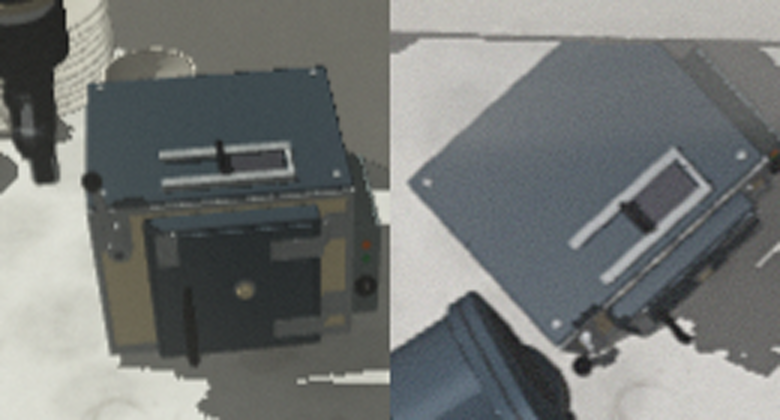

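The door is shut, the vent tab sits fully right over its hole, and the finger is left of the knob (crop about (45,170) against knob (92,181)). I'll lower it and push the knob over.

Request:
step_arm([
  [0,-0.12,0.35,0,0,0,0],
  [0,0,0.3,0,0,0,0],
  [-0.2,0,0,0,0,0,0],
  [-0.2,0,0,0,0,0,0],
  [-0.1,0,0,0,0,0,0],
])

```text
time: 11.2
ee_pos: [387.9, 207.8, 257.0]
tool_rot: [1.234, 2.888, 0.001]
force: [-1.3, 1.2, 0.4]
grip_width: -0.4
grasp_force: 0.7
```

Request:
step_arm([
  [-0.2,0,0,0,0,0,0],
  [-0.2,0,0,0,0,0,0],
  [-0.2,0,0,0,0,0,0],
  [-0.2,0,0,0,0,0,0],
  [-0.2,0,0,0,0,0,0],
])

```text
time: 11.7
ee_pos: [414.5, 179.2, 255.9]
tool_rot: [-1.232, -2.889, 0.001]
force: [-1.1, -0.5, -1.7]
grip_width: 0.0
grasp_force: 0.9
```

```bash
python3 -c "
from h import *
st()"
```

```text
11.7 own [-146.3   86.2  255.9] Fown [-1.1  0.4 -1.7]
```

Request:
step_arm([
  [-0.15,0.05,0,0,0,0,0],
  [-0.15,0.05,0,0,0,0,0],
  [-0.15,0,0,0,0,0,0],
  [-0.1,0,0,0,0,0,0],
  [0,0,0,0,0,0,0],
])

```text
time: 12.2
ee_pos: [433.3, 166.5, 256.3]
tool_rot: [1.232, 2.889, 0.001]
force: [-1.0, 0.5, -0.4]
grip_width: -0.0
grasp_force: 0.0
```

```bash
python3 -c "
from h import *
st();s=cam('scene')
cv2.imwrite('pics/s6.png',cv2.resize(s['color'][105:245,170:300,::-1],None,fx=4,fy=4,interpolation=2))
"
```

```text
12.2 own [-141.6   64.   256.3] Fown [-0.4  1.  -0.4]
```

View pics/s6.png

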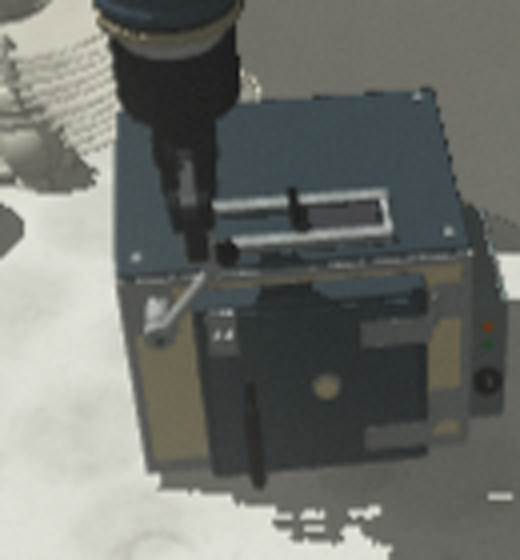

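The bar now leans over: the knob is at crop (227,252), right of the fingertip at (200,255). Next I'll hop over the ball and press it down along its arc.

Request:
step_arm([
  [0.05,0,-0.3,0,0,0,0],
  [-0.35,0,0,0,0,0,0],
  [-0.35,0,0,0,0,0,0],
  [-0.05,0,0.25,0,0,0,0],
  [-0.15,0,0.25,0,0,0,0],
])

```text
time: 12.75
ee_pos: [459.3, 140.0, 249.4]
tool_rot: [1.232, 2.882, 0.002]
force: [9.6, -18.8, 19.9]
grip_width: -0.2
grasp_force: 13.7
```

Request:
step_arm([
  [-0.12,0,0.25,0,0,0,0],
  [-0.12,0,0.25,0,0,0,0],
  [-0.1,0,0.25,0,0,0,0],
  [-0.05,0,0.2,0,0,0,0],
  [0,0,0,0,0,0,0],
])

```text
time: 13.25
ee_pos: [465.9, 131.1, 208.6]
tool_rot: [-1.23, -2.888, 0.003]
force: [-0.1, -0.3, 0.7]
grip_width: -0.1
grasp_force: 0.0
```

```bash
python3 -c "
from h import *
st();s=cam('scene')
cv2.imwrite('pics/s7.png',cv2.resize(s['color'][105:245,170:300,::-1],None,fx=4,fy=4,interpolation=2))
"
```

```text
13.25 own [-142.7   15.9  208.6] Fown [-0.3 -0.1  0.7]
```

View pics/s7.png

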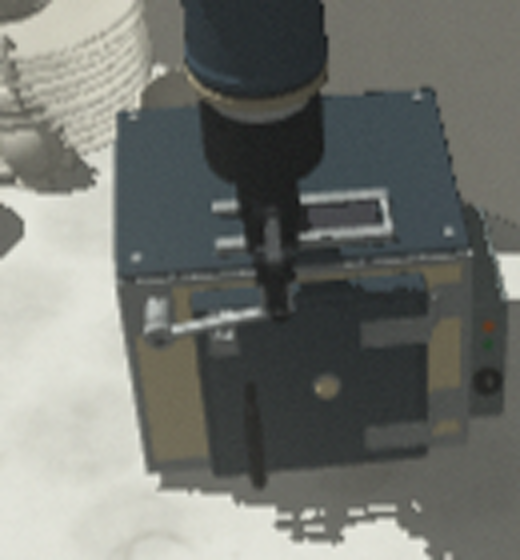

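The bar is nearly level, with its knob under the fingertip at crop (278,305). I'll finish pressing slowly.

Request:
step_arm([
  [-0.05,0,0.1,0,0,0,0],
  [-0.02,0,0.1,0,0,0,0],
  [0,0,0.08,0,0,0,0],
  [0,0,0.05,0,0,0,0],
  [0,0,0,0,0,0,0],
])

```text
time: 13.8
ee_pos: [468.6, 129.0, 196.7]
tool_rot: [-1.232, -2.89, 0.0]
force: [0.8, 0.2, -0.2]
grip_width: -0.3
grasp_force: 0.0
```

```bash
python3 -c "
from h import *
st()"
```

```text
13.8 own [-142.2   12.5  196.7] Fown [ 0.7 -0.4 -0.2]
```

Request:
step_arm([
  [0,0,0.04,0,0,0,0],
  [0,0,0.04,0,0,0,0],
  [0,0,0.02,0,0,0,0],
  [0,0,0,0,0,0,0],
  [0,0,0,0,0,0,0],
])

```text
time: 14.3
ee_pos: [468.8, 129.0, 193.1]
tool_rot: [1.232, 2.89, 0.0]
force: [0.2, -0.6, 4.3]
grip_width: -0.2
grasp_force: 1.7
```

```bash
python3 -c "
from h import *
st()"
```

```text
14.3 own [-142.    12.3  193.1] Fown [-0.2 -0.5  4.3]
```

Request:
step_arm([
  [0,0,0.03,0,0,0,0],
  [0,0,0.02,0,0,0,0],
  [0,0,0,0,0,0,0],
  [0,0,0,0,0,0,0],
  [0,0,0,0,0,0,0],
])

```text
time: 14.8
ee_pos: [469.2, 129.1, 191.9]
tool_rot: [1.232, 2.889, 0.002]
force: [-2.3, -2.7, 14.9]
grip_width: 0.0
grasp_force: 7.3
```

```bash
python3 -c "
from h import *
st()"
```

```text
14.8 own [-141.7   12.1  191.9] Fown [-3.6 -0.3 14.9]
```

The stop is reached (about 15 N, no more travel). I'll lift clear and check the knob, vent and door numerically, since the picture allowance is used up.

Request:
step_arm([
  [0,-0.03,-0.2,0,0,0,0],
  [0,-0.1,-0.7,0,0,0,0],
  [0,-0.2,-1,0,0,0,0],
  [0,-0.2,-1,0,0,0,0],
  [0.5,0,-1,0,0,0,0],
])

```text
time: 15.3
ee_pos: [439.6, 126.4, 348.5]
tool_rot: [1.237, 2.887, -0.002]
force: [1.5, 1.6, 0.5]
grip_width: -0.5
grasp_force: 0.0
```

Request:
step_arm([
  [1,0,0,0,0,0,0],
  [1,0,0,0,0,0,0],
  [1,0,0,0,0,0,0],
  [1,0,0,0,0,0,0],
  [1,0,0,0,0,0,0],
])

```text
time: 15.8
ee_pos: [299.5, 273.8, 347.0]
tool_rot: [-1.232, -2.89, -0.0]
force: [1.6, 0.3, -0.4]
grip_width: -0.0
grasp_force: 0.0
```

Run:
```python
from h import *
st();s=cam("scene");t=cam("top")
W=lambda x,y,z:[C[0]+x*np.cos(a)-y*np.sin(a),C[1]+x*np.sin(a)+y*np.cos(a),z]
for n,c in(("s",s),("t",t)):
    cv2.imwrite(f"pics/{n}8.png",c["color"][:,:,::-1]); g=c["color"].mean(2)
    for nm,X in(("knob",W(-133.5,13,185)),("bead",W(-65,-2.5,237))):
        u,v=proj(c,X); x0,y0=int(u)-7,int(v)-7; P=g[y0:y0+15,x0:x0+15]
        m=P<np.percentile(P,2)+8; ys,xs=np.nonzero(m); print(n,nm,"pred",u,v,"dark centroid",round(xs.mean()+x0,1),round(ys.mean()+y0,1),m.sum())
    # rod brightness along the predicted level line
    print(n,"rod",[int(g[int(q[1])-3:int(q[1])+4,int(q[0])].argmax()-3) for q in(proj(c,W(-133.5,y,188)) for y in(80,70,60,50,40,30))])
    # door free top edge: outer and where body meets
    print(n,"door free top outer pred",proj(c,W(-126,75,198)))
```

```text
15.8 own [-163.4  234.1  347. ] Fown [ 1.4 -1.  -0.4]
s knob pred 240.6 185.4 dark centroid 241.2 185.8 25
s bead pred 243.3 155.0 dark centroid 244.2 157.8 24
s rod [1, 1, 1, 1, 1, 1]
s door free top outer pred [217.6 182. ]
t knob pred 236.4 197.2 dark centroid 236.9 195.9 31
t bead pred 221.4 172.5 dark centroid 222.7 172.3 30
t rod [3, 3, -1, 0, 0, 0]
t door free top outer pred [216.9 210.6]
```

The knob and bead are both where they should be when shut, and the rod lies along the level line. Handing the job in.

```bash
python3 -c "
from rig import r
print(r.finish_job())"
```

```text
the job is handed in; nothing more can be done
None
```

The kiln is closed up and the job handed in at about 16 s: the vent slide is home, the door was pushed shut slowly, and the latch bar is down on its stop in the keeper, all by pushing; the peak force seen was a brief 29 N or so on the fingertips while tipping the latch.

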